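Jack up the front of a display plinth and hold it

ROBOT

A 6-joint arm with a two-finger parallel gripper is mounted at the origin on a cart in front of the work surface, level with it; the furniture and walls round the work are solid. World frame = base frame: x ahead of the robot, y to its left, z up, the work surface at z = 0. Lengths are in mm, angles in rad, forces in N, time in s.
With the tool pointing down it reaches from about 375 to 975 mm from the base axis. Payload 3.8 kg.
Tool frame: the origin (TCP) lies at the very end of the fingers, on their centre line; the grasp point (between the pads) lies 19 mm behind it; z points along the fingers, y is the line along which they close (so a half turn about z gives the same grasp; the last joint's range is limited). The gripper opens to 85 mm and grips with 20 to 120 N. Pads are 22 mm wide; open, the fingers measure 114 mm over their backs; the gripper's body (76 mm by 85 mm) begins 54 mm behind the grasp point. The pads swing forward as they close: fully open they stand 13 mm farther back than shut.
Start: joints at [-1.386, 0.264, 1.604, -0, 1.274, -0.037], TCP at [148.485, -658.46, 198.88] pointing down, gripper open.
Joint ranges: [-2.63, 2.63], [-0.94, 2.18], [0.31, 2.57], [-1.31, 4.45], [0, 2.66], [-2.55, 2.55]. Speed limits (rad/s): [2.57, 2.57, 3.14, 3.14, 3.14, 3.14].

INTERFACE

Orientations are given as a unit quaternion [x, y, z, w].
In Python, from station import env, optics gives the robot as it stands.
- The arm moves only by the tool apply_moves, never from a script. Its argument "deltas" is a list of rows, each a list of 7 numbers: the shift along the tool's x, y, z in m, then the turn, a rotation vector about the tool's x, y, z in degrees, then the closure, from 0 (fully open) to 1 (shut). A call has 1 to 8 rows; each row is the pose to reach, as a shift and turn from the pose commanded when the call began, along the tool's axes at that moment; what a row does not reach only later rows make up. A row lasts 1/10 s, in which the tool goes at most 50 mm and 8.59 degrees, less where a joint would pass 70% of its speed; a pose out of reach is approached as far as the arm can. A call with a gripper value outside its range is refused whole. The fingers move at their own pace and stop on an object; "newtons" is the grip in N (left out, the last holds). Time passes only in rows, so rows that repeat a pose let the fingers close. It gives the time, the measured TCP pose, the force, the opening and the grip force at its end, in the units of the state.
- env.sense(): the state, without advancing time (a new reading comes with each control period).
- optics.grab_frame(name): name is "side" or "top" or "wrist"; returns a dict with "frame" (480x640x3 uint8, blue, green, red), "intrinsics" (3x3 intrinsics, pixels), "pose" (4x4, takes a point from camera to world coordinates). Camera axes: x right, y down, z forward; pixel columns grow to the right and rows downward; lengths in mm; the calibration is good to about 2 mm. A picture is of the moment at which its call begins. There is no depth.
- env.hand_in(): hands the job in; it is judged then, once.
The state is a dict: "clock": time; "qpos": joint angles; "qvel": joint speeds; "joint_torque": joint torques, N m; "eef_pos": TCP position; "eef_rot": TCP orientation; "wrist_force": force on the tool from outside, world axes, zero at the start; "wrist_torque": the same for the moment, N m; "finger_gap": finger opening in mm; "gripper_force": force on a finger pad.
Only numpy, scipy, OpenCV 4.12 (cv2) and the standard library are available. Lean on these libraries where they do the work, as an engineer would, in place of code of your own. Each camera call takes 0.05 s, during which the arm holds its last target. There are 200 camera calls.

TASK

I need to slip felt pads under the front feet of the wooden display plinth. Set the small jack down on the counter with its round saddle centred under the round pad of the plinth's lift bracket; give its handle one full seating stroke, down and back up, then press the handle right down again and finish holding it down, so that the plinth's front stays raised on the jack alone. Do not shove the plinth, do not upset the jar and candle glass that stand on it, and leave the spool and the rubber stamp where they are.

Things in the scene. Friction and masses are not known exactly. Their poses are not given: they have to be found in the camera images.
- lift_point (a point): Lift point: centre of the flat underside of the round steel pad (36 mm across, bolt head on top) on the bracket at the plinth's front; 50 mm above the counter at rest, empty space below. Axes are the plinth's: +x into the plinth (front face 42 mm further along +x, top board overhangs it by 4 mm), z up. The jack comes in along +x, from the -x side.
- plinth: Loose wooden display plinth, 148 x 188 mm, 70 mm high, on four short round feet, 1.1 kg (varies). Origin at the centre of its underside, at counter level; axes x to the rear, y to its left, z up. The lift point lies at (-112, +35, +50) mm in this frame. Its front feet stand 52 mm in front of the origin and leave the counter when the lift point is raised.
- jack_post (a point): Centre of the jack's upright wooden carrying post, the place to grip: 22 mm along x, 26 across y, from 40 to 86 mm above the counter (this point 63). Axes: +x to the saddle, -x to the handle, z up. Grip from above across y. Saddle axis 60 mm ahead (+x) of it, base plate (165 x 70 x 8 mm) from 85 behind to 80 ahead, handle end 155 behind. Grey body below 44 mm wide.
- jack: The loose jack, about 0.9 kg in all (varies). Origin on the underside of its base plate, 5 mm ahead (+x) of the post and 63 mm below its centre; axes as for the post.
- saddle (a point): Centre of the flat top of the jack's round steel saddle (28 mm across). 38 mm above the jack's underside with the handle up; it rises straight up with the handle, 4.4 mm for each 0.1 rad, 22 mm in all: it meets the lift point after 12 mm (0.27 rad).
- jack_handle (a joint): Pump handle of the jack: 0 = up (where a weak spring returns it when let go), 0.5 rad = fully down, at its stop. There is no ratchet: it comes up again when not held.
- handle_pad (a point): Centre of the top of the flat wooden pad (44 x 34 mm) ending the handle; push it down here. The handle turns on a level pin along y, 43 mm behind the post's centre, 44 mm up; this point is 95 mm out along it and 6 mm above its centre line. Slope: 0.40 rad up at joint 0 (point 87 mm up), 0.10 rad down at 0.5 (41 mm up). Push: about 2 N, 3 to 8 N under load; over 25 N tips the jack.
- jar: Small glass jar with a lid, 57 x 49 x 70 mm, standing loose on the plinth. Origin at the centre of its underside.
- votive: Candle glass, 63 mm across, 76 mm tall, standing loose on the plinth. Origin at the centre of its underside.
- spool: Wooden spool of twine, 56 mm across, 52 mm tall, loose on the counter. Origin at the centre of its underside.
- stamp: Wooden rubber stamp, 32 x 32 mm, 69 mm tall, loose on the counter. Origin at the centre of its underside.
Mind the look-alikes: they are no part of the job. Leave any blue look-alike of the jar alone.

How it is judged:
By the outcome, as a careful person would: the job done as asked, in the order asked, and still so for the second after the job is handed in, while the arm keeps its last pose, push and grip.
It also fails if it takes over 54 s, if anything falls off the work surface, if the arm or the gripper's body presses on something with over 40 N, if the wrist force passes 120 N, or if a joint passes its speed limit or range.

## Working session

There is one attempt and no reset: what is moved stays moved. The work goes in short steps, Python scripts to look and compute and a tool call to move; the robot and the scene stay as the last step left them, time stands still between calls to the robot, and variables do not carry over. Pictures are saved under pics/ and viewed, at most 10 in all, crops included, and the job is handed in when it is done.

Besides the shell and the picture viewer there is one more tool, called by a JSON object that holds its "op" and its "data". apply_moves: Moves the arm, as the interface text tells. Its arguments: {"type":"object","properties":{"deltas":{"type":"array"},"newtons":{"type":"number"}},"required":["deltas"]}

```bash
mkdir -p pics; ls
python3 - <<'E'
from station import env, optics
import cv2,json
s=env.sense();print({k:s[k] for k in('clock','eef_pos','eef_rot','finger_gap')})
for n in('side','top'):
    f=optics.grab_frame(n);cv2.imwrite(f'pics/{n}0.png',f['frame']);print(n,f['intrinsics'],f['pose'])
E
```

```text
pics
{'clock': 0.0, 'eef_pos': array([ 148.32145382, -657.68702259,  197.56799246]), 'eef_rot': array([ 9.93855226e-01,  1.10682282e-01, -9.64794879e-05, -1.10097235e-03]), 'finger_gap': 85.40745230757028}
side [[560.88713118   0.         322.48849256]
 [  0.         560.88713118 231.18067939]
 [  0.           0.           1.        ]] [[-3.82117633e-01 -7.37506902e-01  5.56839012e-01 -1.58087407e+02]
 [-9.23996225e-01  2.95310395e-01 -2.42945974e-01  3.60724544e+02]
 [ 1.47339841e-02 -6.07351085e-01 -7.94296902e-01  1.07764639e+03]
 [ 0.00000000e+00  0.00000000e+00  0.00000000e+00  1.00000000e+00]]
top [[506.70833855   0.         322.5143455 ]
 [  0.         506.70833855 236.19160623]
 [  0.           0.           1.        ]] [[ 2.44481080e-02 -9.88384401e-01  1.49995218e-01  3.57137544e+02]
 [-9.99690456e-01 -2.34787182e-02  8.23053870e-03  5.21178352e+01]
 [-4.61324062e-03 -1.50150009e-01 -9.88652463e-01  1.28016671e+03]
 [ 0.00000000e+00  0.00000000e+00  0.00000000e+00  1.00000000e+00]]
```

View pics/top0.png

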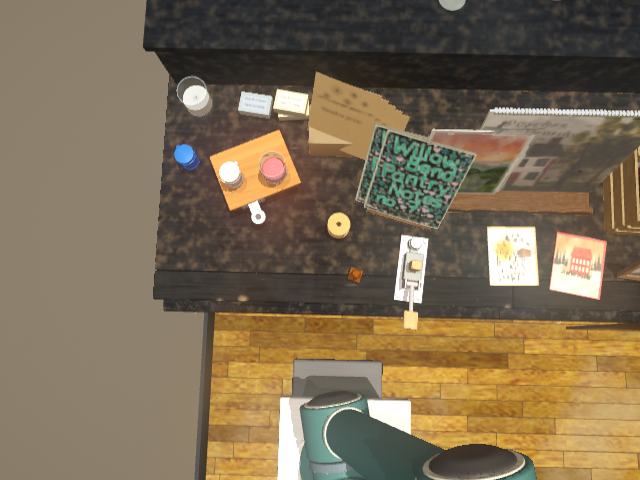

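View pics/side0.png

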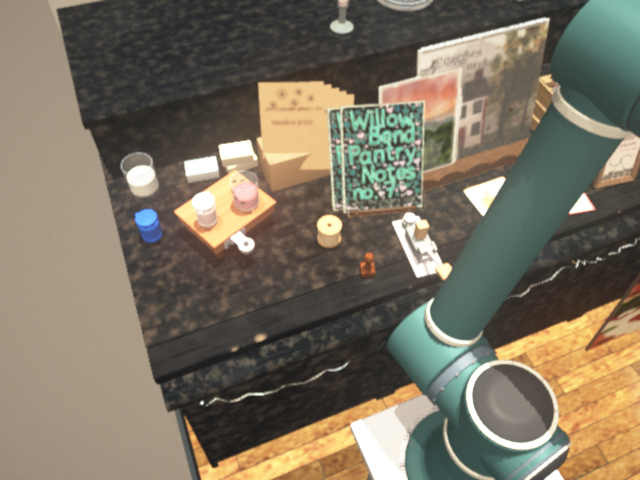

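The top view shows the plinth at about (255,170), with its bracket pad at (258,213), and the jack post at (415,265). Things that could be mistaken for these:
- Blue jar at (186,156), versus the white-lidded jar at (230,175) on the plinth.
- Candle glass at (195,97), versus the votive at (272,168).

Only one jack is visible. Next, close crops.

Run:
```python
import cv2,numpy as np
def c(im,x0,y0,x1,y1,s):
    o=cv2.resize(im[y0:y1,x0:x1],None,fx=s,fy=s,interpolation=cv2.INTER_CUBIC)
    for x in range((x0+9)//10*10,x1,10):
        cv2.line(o,(int((x-x0+.5)*s),0),(int((x-x0+.5)*s),6),(0,255,255),1);cv2.putText(o,str(x),(int((x-x0)*s)-6,18),0,.35,(0,255,255),1)
    for y in range((y0+9)//10*10,y1,10):
        cv2.line(o,(0,int((y-y0+.5)*s)),(6,int((y-y0+.5)*s)),(0,255,255),1);cv2.putText(o,str(y),(8,int((y-y0+.5)*s)+4),0,.35,(0,255,255),1)
    return o
t=cv2.imread('pics/top0.png');d=cv2.imread('pics/side0.png')
cv2.imwrite('pics/t1.png',np.hstack([c(t,203,125,308,230,4.8),c(t,385,230,441,335,4.8)]))
cv2.imwrite('pics/s1.png',np.hstack([c(d,170,165,285,265,4.2),c(d,385,200,457,300,4.2)]))
```

```text
(no output)
```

View pics/t1.png

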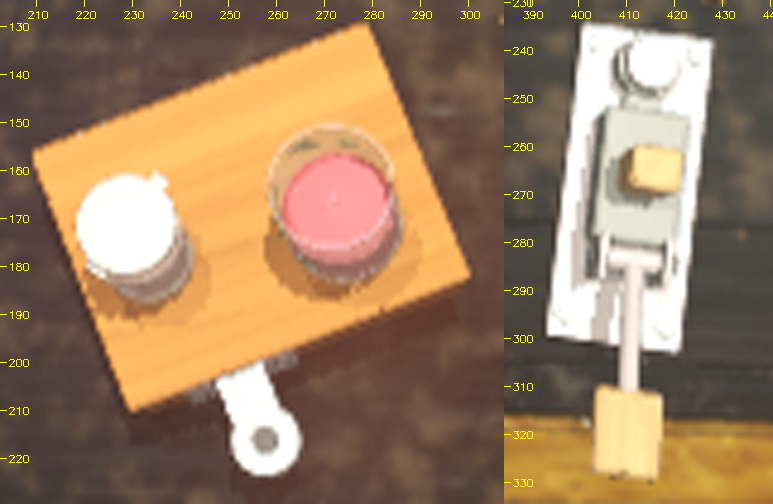

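View pics/s1.png

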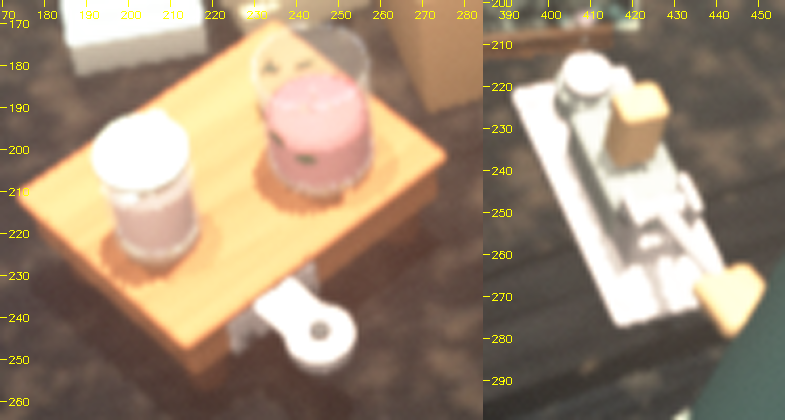

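The crops show these pixels:

| Feature | Top view | Side view |
|---|---|---|
| Bracket bolt | (258,216) | (246,243) |
| Post top | (416,265) | (421,221) |
| Saddle | (415.5,243.5) | (409,218) |

Four base and board corners are clear in the top view, so I'll compute poses from them.

```bash
cat > h.py <<'E'
import numpy as np
K={'t':np.array([[506.70833855,0,322.5143455],[0,506.70833855,236.19160623],[0,0,1]]),'s':np.array([[560.88713118,0,322.48849256],[0,560.88713118,231.18067939],[0,0,1]])}
P={'t':np.array([[2.44481080e-02,-9.88384401e-01,1.49995218e-01,3.57137544e+02],[-9.99690456e-01,-2.34787182e-02,8.23053870e-03,5.21178352e+01],[-4.61324062e-03,-1.50150009e-01,-9.88652463e-01,1.28016671e+03]]),
's':np.array([[-3.82117633e-01,-7.37506902e-01,5.56839012e-01,-1.58087407e+02],[-9.23996225e-01,2.95310395e-01,-2.42945974e-01,3.60724544e+02],[1.47339841e-02,-6.07351085e-01,-7.94296902e-01,1.07764639e+03]])}
def ray(c,u,v,z,K_=None,P_=None):
    k=K[c] if K_ is None else K_; p=P[c] if P_ is None else P_
    d=p[:3,:3]@np.linalg.solve(k,[u,v,1]); o=p[:3,3]
    return o+d*(z-o[2])/d[2]
def fit(model,w):  # 2d rigid: model pts -> world; returns origin, yaw, residual
    m=np.array(model,float);w=np.array(w)[:,:2];a=m-m.mean(0);b=w-w.mean(0)
    th=np.arctan2((a[:,0]*b[:,1]-a[:,1]*b[:,0]).sum(),(a*b).sum())
    R=np.array([[np.cos(th),-np.sin(th)],[np.sin(th),np.cos(th)]]);t=w.mean(0)-R@m.mean(0)
    return t,th,np.linalg.norm(m@R.T+t-w,axis=1),R
E
python3 - <<'E'
from h import *
np.set_printoptions(precision=1,suppress=True)
pt=lambda x,y:(203+x/4.8-.5,125+y/4.8-.5)
jt=lambda x,y:(385+(x-504)/4.8-.5,230+y/4.8-.5)
ps=lambda x,y:(170+x/4.2-.5,165+y/4.2-.5)
js=lambda x,y:(385+(x-483)/4.2-.5,200+y/4.2-.5)
# plinth: rear-left, rear-right, front-right, front-left
for nm,w in (('top',[ray('t',*pt(*q),70) for q in((33,152),(367,24),(470,272),(131,411))]),('side',[ray('s',*ps(*q),70) for q in((17,207),(275,25),(447,155),(186,349))])):
    w=np.array(w);c=w.mean(0)
    print(nm,c,[np.linalg.norm(w[i]-w[(i+1)%4]) for i in range(4)])
    t,th,r,R=fit([(74,94),(74,-94),(-74,-94),(-74,94)],w) 
    print('fit',t,th,r,'lift',R@[-112,35]+t)
for z in(54,58,62):print('pad',z,ray('t',*pt(265,439),z),ray('s',*ps(320,331),z))
w=[ray('t',*jt(*q),8) for q in((583,25),(713,38),(680,352),(548,335))]
t,th,r,R=fit([(80,35),(80,-35),(-85,-35),(-85,35)],w);print('jack top',t,th,r,'saddle',R@[60,0]+t)
w=[ray('s',*js(*q),8) for q in((513,95),(620,325))]
t2,th2,r2,_=fit([(80,35),(-85,35)],w);print('side',t2,th2,r2)
print('post',ray('t',*jt(656,169),86),ray('s',*js(640,95),86));print('saddle',ray('t',*jt(653,65),38),ray('s',*js(587,75),38))
E
```

```text
top [704.5 233.6  70. ] [np.float64(184.8467032791132), np.float64(143.45717654894545), np.float64(186.2912482799465), np.float64(146.78675946445145)]
fit [704.5 233.6] 0.4123156129202463 [2.  2.5 2.7 0.7] lift [587.8 220.8]
side [697.6 236.4  70. ] [np.float64(189.02197290572283), np.float64(144.3717997639414), np.float64(187.6349631300838), np.float64(140.5385921760934)]
fit [697.6 236.4] 0.4266288212471448 [3.5 2.2 1.5 4.1] lift [581.2 221.9]
pad 54 [589.8 223.2  54. ] [592.1 221.6  54. ]
pad 58 [589.  222.6  58. ] [589.2 222.1  58. ]
pad 62 [588.3 222.1  62. ] [586.2 222.6  62. ]
jack top [ 476.4 -161.8] -0.10675257796792145 [1.3 1.1 0.9 0.4] saddle [ 536.1 -168.2]
side [ 471.9 -159.7] -0.10821686042768174 [0.4 0.4]
post [ 475.5 -160.7   86. ] [ 477.4 -161.1   86. ]
saddle [ 533.9 -167.9   38. ] [ 532.2 -165.3   38. ]
```

```bash
cat > go.py <<'E'
import sys
from h import *
from station import env
from scipy.spatial.transform import Rotation as Ro
np.set_printoptions(precision=1,suppress=True)
def go(x,y,z,yaw):  # delta in tool axes, tool down, tool x at yaw
    s=env.sense();R=Ro.from_quat(s['eef_rot'])
    T=Ro.from_euler('z',yaw)*Ro.from_euler('x',np.pi)
    print('t%.1f'%s['clock'],'mm',R.inv().apply(np.array([x,y,z])-s['eef_pos']),'deg',(R.inv()*T).as_rotvec(degrees=True),'F',s['wrist_force'],'gap %.1f'%s['finger_gap'])
if __name__=='__main__': go(*map(float,sys.argv[1:5]))
E
python3 go.py 476 -161 150 -.107
python3 -c "
from h import *
print(ray('t',355,274,35),ray('t',339,226,50))"
```

```text
t0.1 mm [ 428.9 -412.4   48.6] deg [-0.1  0.  18.8] F [ 0.  -0.7  0.7] gap 85.5
[454.01377952 -19.60862936  35.        ] [570.1185923   22.39020816  50.        ]
```

{"op": "apply_moves", "data": {"deltas": [[0.036,-0.034,0,0,0,0,0],[0.072,-0.069,0,0,0,0,0],[0.108,-0.103,0,0,0,3,0],[0.144,-0.138,0,0,0,6,0],[0.18,-0.172,0,0,0,9,0],[0.215,-0.206,0,0,0,12,0],[0.25,-0.24,0,0,0,15,0],[0.285,-0.274,0,0,0,18.8,0]]}}

```text
clock: 0.9
eef_pos: [366.7, -326.5, 198.5]
eef_rot: [0.999, -0.055, -0.0, -0.0]
wrist_force: [1.7, 0.1, 0.6]
finger_gap: 85.3
gripper_force: 0.0
```

```bash
python3 go.py 476 -161 150 -.107
```

```text
t0.9 mm [  90.7 -176.4   48.6] deg [-0.   0.  -0.1] F [1.7 0.1 0.6] gap 85.3
```

{"op": "apply_moves", "data": {"deltas": [[0.02,-0.04,0.01,0,0,0,0],[0.04,-0.08,0.02,0,0,0,0],[0.06,-0.12,0.03,0,0,0,0],[0.078,-0.15,0.04,0,0,0,0],[0.0895,-0.174,0.0486,0,0,0,0],[0.0895,-0.174,0.0486,0,0,0,0],[0.0895,-0.174,0.0486,0,0,0,0]]}}

```text
clock: 1.6
eef_pos: [473.2, -164.5, 149.7]
eef_rot: [0.999, -0.052, -0.001, -0.0]
wrist_force: [-0.2, -0.4, 0.1]
finger_gap: 85.5
gripper_force: 0.0
```

```bash
python3 go.py 476 -161 48 -.107
python3 - <<'E'
from station import optics
import cv2,numpy as np
f=optics.grab_frame('wrist');cv2.imwrite('pics/w1.png',f['frame']);np.savez('w1.npz',K=f['intrinsics'],P=f['pose'])
E
```

```text
t1.6 mm [  2.6  -3.8 101.7] deg [0.  0.1 0.1] F [-0.2 -0.4  0.1] gap 85.5
```

View pics/w1.png

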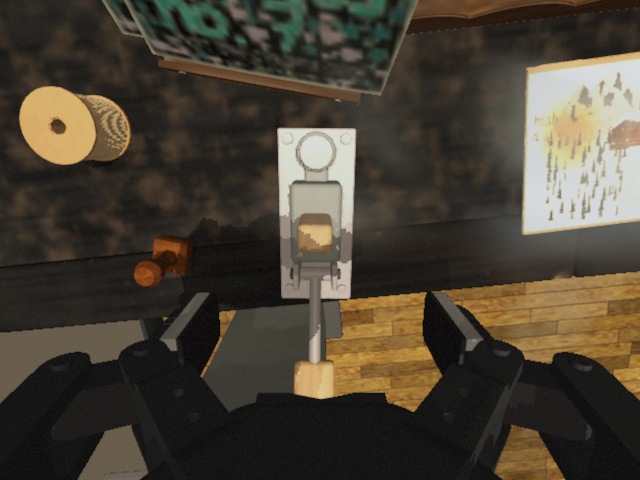

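The wrist view shows the jack aligned with the gripper. The saddle is at (316,151), the post top at about (314,237), and the base corners are at (278,128), (355,129), (352,298) and (282,298).

Run:
```python
from h import *
np.set_printoptions(precision=3,suppress=True)
d=np.load('w1.npz');r=lambda u,v,z:ray('t',u,v,z,d['K'],d['P'])
t,th,e,R=fit([(80,35),(80,-35),(-85,-35),(-85,35)],[r(*q,8) for q in((278,128),(355,129),(352,298),(282,298))])
print(t,th,e,'saddle',R@[60,0]+t,r(316,151,38),'post',r(314.5,238,86))
```

```text
[ 474.057 -160.043] -0.10610509010307358 [1.146 1.708 1.031 0.868] saddle [ 533.72  -166.398] [ 534.474 -166.349   38.   ] post [ 475.15  -159.487   86.   ]
```

{"op": "apply_moves", "data": {"deltas": [[0.0015,-0.0045,0,0,0,0,0],[0.0015,-0.0045,0.03,0,0,0,0],[0.0015,-0.0045,0.06,0,0,0,0],[0.0015,-0.0045,0.085,0,0,0,0],[0.0015,-0.0045,0.1015,0,0,0,0],[0.0015,-0.0045,0.1015,0,0,0,0.4],[0.0015,-0.0045,0.1015,0,0,0,0.7],[0.0015,-0.0045,0.1015,0,0,0,1]], "newtons": 80}}

```text
clock: 2.45
eef_pos: [476.9, -161.6, 50.4]
eef_rot: [0.999, -0.054, 0.001, 0.0]
wrist_force: [0.7, 0.2, -0.5]
finger_gap: 43.8
gripper_force: 0.0
```

{"op": "apply_moves", "data": {"deltas": [[0,0,0,0,0,0,1],[0,0,0,0,0,0,1],[0,0,0,0,0,0,1],[0,0,0,0,0,0,1]]}}

```text
clock: 2.85
eef_pos: [477.0, -160.3, 50.5]
eef_rot: [0.999, -0.053, 0.001, -0.0]
wrist_force: [-1.3, 3.3, 6.0]
finger_gap: 21.8
gripper_force: 78.2
```

{"op": "apply_moves", "data": {"deltas": [[0,0,-0.01,0,0,0,1],[0,0,-0.025,0,0,0,1],[0,0,-0.05,0,0,0,1],[0,0,-0.075,0,0,0,1],[0,0,-0.1,0,0,0,1],[0,0,-0.1,0,0,0,1]]}}

```text
clock: 3.45
eef_pos: [477.2, -161.5, 151.6]
eef_rot: [0.999, -0.053, 0.002, 0.001]
wrist_force: [1.6, -0.6, -9.9]
finger_gap: 21.6
gripper_force: 79.7
```

```bash
python3 go.py 460 165 150 .418
python3 - <<'E'
from station import optics
import cv2,numpy as np
f=optics.grab_frame('wrist');cv2.imwrite('pics/w2.png',f['frame']);np.savez('w2.npz',K=f['intrinsics'],P=f['pose'])
E
```

```text
t3.5 mm [ -51.7 -322.9    0.7] deg [  0.2  -0.2 -30. ] F [ 1.6 -0.6 -9.9] gap 21.6
```

View pics/w2.png

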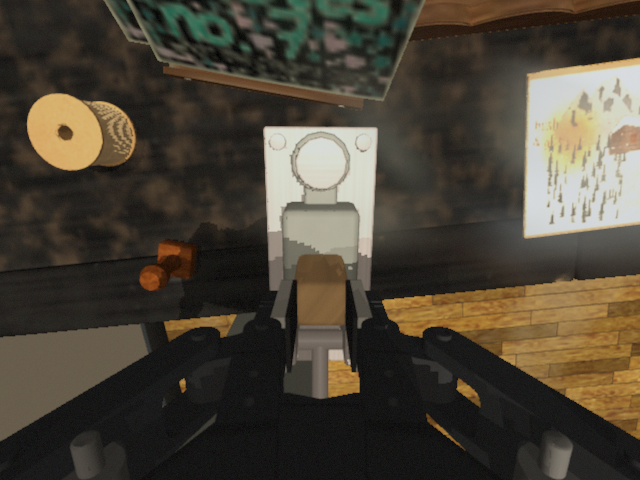

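The jack is held and level. The saddle centre is at (321,161), and the plate's front corners are at (264,127) and (377,127). I'll compute the saddle offset in the tool frame.

Run:
```python
from h import *
from station import env
from scipy.spatial.transform import Rotation as Ro
d=np.load('w2.npz');r=lambda u,v,z:ray('t',u,v,z,d['K'],d['P'])
s=env.sense();R=Ro.from_quat(s['eef_rot'])
p=r(321,161,139.1);print(p,R.inv().apply(p-s['eef_pos']))
a,b=r(264,127,109),r(377,127,109);print(a,b,'yaw',np.arctan2(*(a-b)[[1,0]])-np.pi/2,'tool',np.arctan2(*R.as_matrix()[[1,0],0]),np.linalg.norm(a-b))
```

```text
[ 535.58963931 -167.3493226   139.1       ] [59.72179171 -0.07179324 10.4562413 ]
[ 557.77204857 -135.06560635  109.        ] [ 550.50371337 -203.07428885  109.        ] yaw -0.10646949972304354 tool -0.10629720184441972 68.39597643602217
```

{"op": "apply_moves", "data": {"deltas": [[-0.002,-0.01,0,0,0,0,1],[-0.005,-0.03,0,0,0,0,1],[-0.008,-0.05,0,0,0,0,1],[-0.012,-0.075,0,0,0,0,1],[-0.016,-0.1,0,0,0,0,1],[-0.02,-0.125,0,0,0,0,1],[-0.024,-0.15,0,0,0,0,1],[-0.028,-0.175,0,0,0,0,1]]}}

```text
clock: 4.3
eef_pos: [463.4, 18.0, 145.8]
eef_rot: [0.999, -0.053, -0.003, -0.0]
wrist_force: [-0.4, 0.3, -10.7]
finger_gap: 21.7
gripper_force: 79.5
```

{"op": "apply_moves", "data": {"deltas": [[-0.004,-0.025,0,0,0,-3,1],[-0.008,-0.05,0,0,0,-8,1],[-0.012,-0.075,0,0,0,-13,1],[-0.016,-0.1,0,0,0,-18,1],[-0.02,-0.122,0,0,0,-23,1],[-0.023,-0.138,0,0,0,-27,1],[-0.024,-0.148,0,0,0,-30,1],[-0.024,-0.148,0,0,0,-30,1]]}}

```text
clock: 5.1
eef_pos: [455.6, 167.2, 146.0]
eef_rot: [0.978, 0.208, -0.003, -0.0]
wrist_force: [0.3, -0.4, -9.9]
finger_gap: 21.7
gripper_force: 79.4
```

```bash
python3 go.py 460 165 150 .418
python3 - <<'E'
from station import optics
import cv2,numpy as np
f=optics.grab_frame('wrist');cv2.imwrite('pics/w3.png',f['frame']);np.savez('w3.npz',K=f['intrinsics'],P=f['pose'])
E
```

```text
t5.1 mm [ 3.1  3.8 -4. ] deg [-0.1  0.3  0.1] F [ 0.3 -0.4 -9.9] gap 21.7
```

View pics/w3.png

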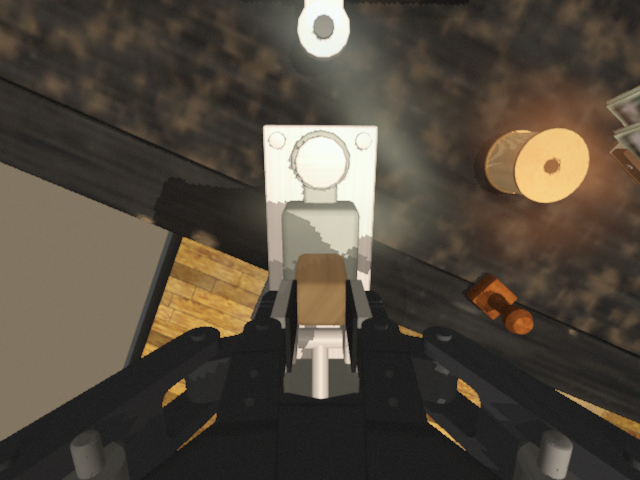

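The bracket pad is at (324,28), directly ahead of the saddle at (321,161).

Run:
```python
from h import *
from station import env
from scipy.spatial.transform import Rotation as Ro
np.set_printoptions(precision=1,suppress=True)
d=np.load('w3.npz');r=lambda u,v,z:ray('t',u,v,z,d['K'],d['P'])
s=env.sense();R=Ro.from_quat(s['eef_rot'])
for z in(54,58):
  p=r(324,28,z);print(p,R.inv().apply(p-s['eef_pos']),np.linalg.norm(r(299,28,z)-r(350,28,z)))
p=r(321,161,134);print(p,R.inv().apply(p-s['eef_pos']))
```

```text
[587.4 224.3  54. ] [144.3   0.3  91.6] 35.1061570412751
[586.4 223.9  58. ] [143.1   0.3  87.6] 34.579045501076635
[509.2 191.6 134. ] [59.  -1.5 12. ]
```

{"op": "apply_moves", "data": {"deltas": [[0,0,0.015,0,0,0,1],[0,0,0.035,0,0,0,1],[0,0,0.055,0,0,0,1],[0,0,0.075,0,0,0,1],[0,0,0.086,0,0.3,0,1],[0,0,0.09,0,0.3,0,1],[0,0,0.09,0,0.3,0,1]]}}

```text
clock: 5.85
eef_pos: [457.4, 165.4, 57.9]
eef_rot: [0.978, 0.207, 0.002, -0.0]
wrist_force: [-0.6, -0.2, -9.2]
finger_gap: 21.7
gripper_force: 79.6
```

```bash
python3 go.py 533 199 54 .418
python3 - <<'E'
from station import optics
import cv2,numpy as np
f=optics.grab_frame('wrist');cv2.imwrite('pics/w4.png',f['frame']);np.savez('w4.npz',K=f['intrinsics'],P=f['pose'])
E
```

```text
t5.8 mm [82.7 -0.1  4.1] deg [-0.  -0.2 -0.1] F [-0.6 -0.2 -9.2] gap 21.7
```

View pics/w4.png

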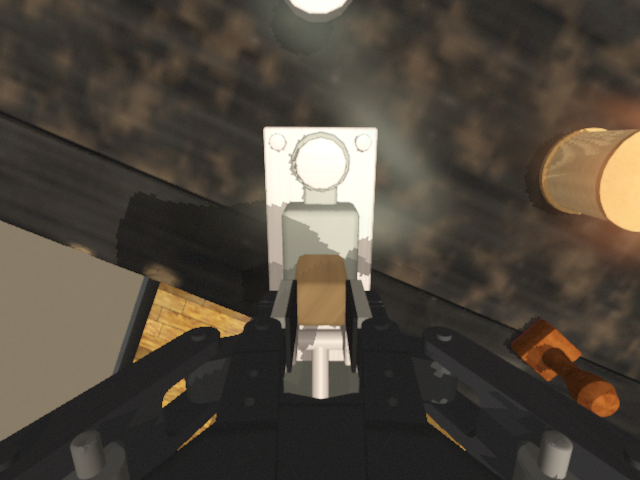

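The pad's near edge is at the top of the frame at (318,19). It lines up with the saddle at (321,161) to within about 2 mm. I'll advance 45 mm and re-measure.

{"op": "apply_moves", "data": {"deltas": [[0.008,0,0.002,0,0,0,1],[0.018,0,0.004,0,0,0,1],[0.028,0,0.004,0,0,0,1],[0.038,0,0.004,0,0,0,1],[0.045,0,0.004,0,0,0,1],[0.045,0,0.004,0,0,0,1],[0.045,0,0.004,0,0,0,1]]}}

```text
clock: 6.6
eef_pos: [499.2, 184.3, 54.8]
eef_rot: [0.978, 0.207, 0.002, -0.0]
wrist_force: [-0.9, -0.2, -9.3]
finger_gap: 21.9
gripper_force: 79.7
```

```bash
python3 go.py 533 199 54 .418
python3 - <<'E'
from station import optics
import cv2,numpy as np
f=optics.grab_frame('wrist');im=f['frame'];np.savez('w5.npz',K=f['intrinsics'],P=f['pose'])
cv2.imwrite('pics/w5.png',cv2.resize(im[0:220,210:430],None,fx=2.7,fy=2.7,interpolation=cv2.INTER_CUBIC))
E
```

```text
t6.6 mm [36.8  0.2  1. ] deg [-0.  -0.2 -0. ] F [-0.9 -0.2 -9.3] gap 21.9
```

View pics/w5.png

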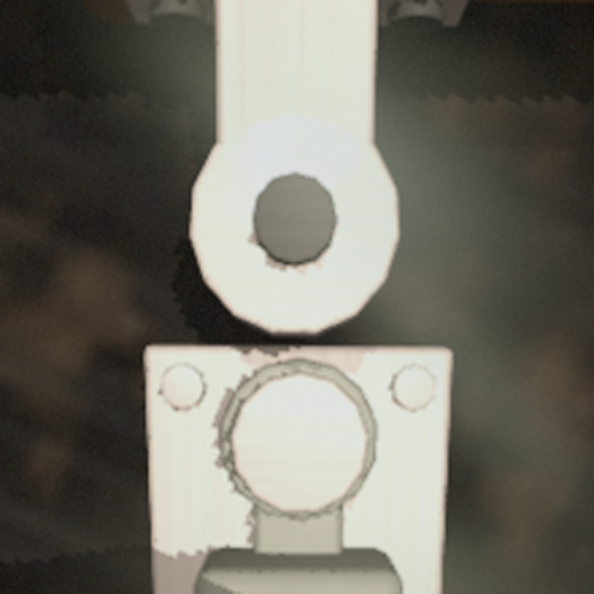

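The pad centre is at crop (295,226) and the saddle top at crop (299,443). The bracket arm is vertical in the picture, so yaw is matched.

Run:
```python
from h import *
from station import env
from scipy.spatial.transform import Rotation as Ro
np.set_printoptions(precision=1,suppress=True)
d=np.load('w5.npz');q=lambda x,y,z:ray('t',210+x/2.7-.3,y/2.7-.3,z,d['K'],d['P'])
s=env.sense();R=Ro.from_quat(s['eef_rot']);L=lambda p:R.inv().apply(p-s['eef_pos'])
for z in(54,56,58):
  print(z,'centre',L(q(295,226,z)),'width',np.linalg.norm(q(190,226,z)-q(400,226,z)),'near edge',L(q(295,333,z)),)
print('bolt 62,65',L(q(295,219,62)),L(q(295,219,65)))
print('saddle',L(q(299,443,42.3)),np.linalg.norm(q(230,443,42.3)-q(368,443,42.3)),np.linalg.norm(q(222,443,42.3)-q(377,443,42.3)))
print('bracket yaw',q(217,140,56)-q(217,10,56),q(377,140,56)-q(377,10,56))
```

```text
54 centre [96.1 -1.3  1. ] width 36.860699134184095 near edge [78.2 -1.3  0.9]
56 centre [95.8 -1.3 -1. ] width 36.44164403619805 near edge [78.1 -1.3 -1.1]
58 centre [95.5 -1.3 -3. ] width 36.022588938211946 near edge [78.  -1.3 -3.1]
bolt 62,65 [95.9 -1.2 -7. ] [ 95.5  -1.2 -10. ]
saddle [58.1 -0.6 12.6] 27.41729565149042 30.79475837090757
bracket yaw [-17.8  -7.4   0. ] [-17.4  -8.2   0. ]
```

{"op": "apply_moves", "data": {"deltas": [[0.006,-0.0005,0,0,0,0,1],[0.014,-0.0005,0,0,0,0,1],[0.022,-0.0005,0,0,0,0,1],[0.03,-0.0005,0,0,0,0,1],[0.035,-0.0005,0,0,0,0,1],[0.037,-0.0005,0,0,0,0,1],[0.037,-0.0005,0,0,0,0,1],[0.037,-0.0005,0,0,0,0,1]]}}

```text
clock: 7.45
eef_pos: [532.5, 199.6, 54.9]
eef_rot: [0.978, 0.207, 0.002, -0.0]
wrist_force: [-0.5, -0.0, -9.7]
finger_gap: 21.6
gripper_force: 79.7
```

```bash
python3 go.py 533.1 198.7 50.5 .418
python3 - <<'E'
from station import optics
import cv2,numpy as np
f=optics.grab_frame('wrist');im=f['frame'];np.savez('w6.npz',K=f['intrinsics'],P=f['pose'])
cv2.imwrite('pics/w6.png',cv2.resize(im[60:300,200:440],None,fx=2.5,fy=2.5,interpolation=cv2.INTER_CUBIC))
E
```

```text
t7.5 mm [0.2 1.  4.4] deg [-0.  -0.2 -0. ] F [-0.5 -0.  -9.7] gap 21.6
```

View pics/w6.png

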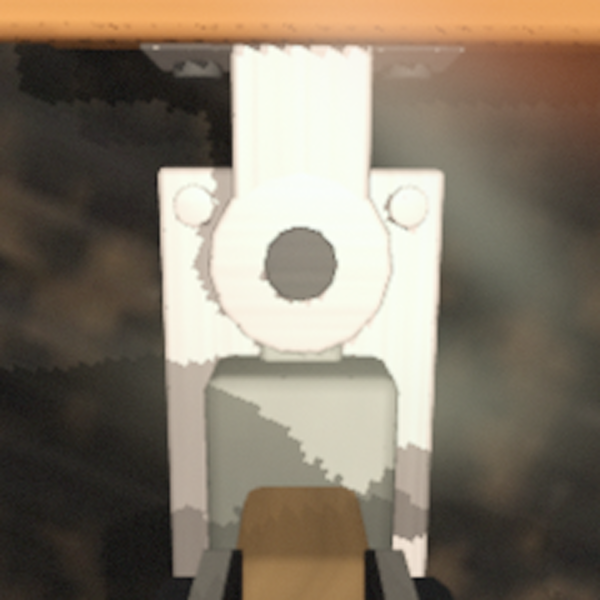

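The pad at crop (301,265) covers the saddle and is centred on the base plate, whose edges are at 160 and 444. Before lowering, I'll check the fore-aft position numerically.

Run:
```python
from h import *
from station import env
from scipy.spatial.transform import Rotation as Ro
np.set_printoptions(precision=1,suppress=True)
d=np.load('w6.npz');q=lambda x,y,z:ray('t',200+x/2.5-.3,60+y/2.5-.3,z,d['K'],d['P'])
s=env.sense();R=Ro.from_quat(s['eef_rot']);L=lambda p:R.inv().apply(p-s['eef_pos'])
print('pad near edge',L(q(301,354,56)),'sides',L(q(211,262,56)),L(q(391,262,56)),'bolt',L(q(301,264,63)))
print('plate front',L(q(160,170,12.3)),L(q(444,170,12.3)))
```

```text
pad near edge [39.6 -0.8 -0.9] sides [ 58.  -18.7  -0.8] [58.  17.1 -0.8] bolt [58.1 -0.8 -7.8]
plate front [ 77.1 -35.1  43. ] [77.1 33.7 43. ]
```

{"op": "apply_moves", "data": {"deltas": [[0,0,0.002,0,0,0,1],[0,0,0.0035,0,0,0,1],[0,0,0.0045,0,0,0,1],[0,0,0.0045,0,0,0,1],[0,0,0.0045,0,0,0,1]]}}

```text
clock: 8.0
eef_pos: [532.9, 199.8, 51.0]
eef_rot: [0.978, 0.207, 0.003, -0.001]
wrist_force: [-1.3, 1.2, -6.5]
finger_gap: 21.6
gripper_force: 80.3
```

{"op": "apply_moves", "data": {"deltas": [[0,0,0.0005,0,0,0,1],[0,0,0.001,0,0,0,1],[0,0,0.001,0,0,0,1]]}}

```text
clock: 8.3
eef_pos: [532.8, 200.2, 50.7]
eef_rot: [0.978, 0.207, 0.002, -0.001]
wrist_force: [-4.5, 1.3, 1.2]
finger_gap: 21.7
gripper_force: 81.5
```

{"op": "apply_moves", "data": {"deltas": [[0,0,0,0,0,0,0.6],[0,0,0,0,0,0,0.5],[0,0,0,0,0,0,0.4],[0,0,0,0,0,0,0.4],[0,0,-0.03,0,0,0,0.4],[0,0,-0.07,0,0,0,0.4],[0,0,-0.1,0,0,0,0.4],[0,0,-0.1,0,0,0,0.4]], "newtons": 40}}

```text
clock: 9.1
eef_pos: [537.0, 200.8, 156.1]
eef_rot: [0.978, 0.207, 0.008, -0.001]
wrist_force: [0.5, 0.2, 0.3]
finger_gap: 51.1
gripper_force: 0.0
```

```bash
python3 go.py 414 147 110 .418
python3 - <<'E'
from station import optics
import cv2,numpy as np
f=optics.grab_frame('top');cv2.imwrite('pics/t7.png',f['frame'])
a=cv2.imread('pics/top0.png');dd=cv2.absdiff(a,f['frame']).max(2)
for n,(x,y) in dict(jar=(230,175),votive=(272,168),pl=(290,185),spool=(339,225),stamp=(355,274)).items():print(n,dd[y-8:y+8,x-8:x+8].mean())
E
```

```text
t9.1 mm [-135.1   -0.7   43.9] deg [ 0.1 -1.  -0. ] F [0.5 0.2 0.3] gap 51.1
jar 124.7109375
votive 45.13671875
pl 5.171875
spool 3.84765625
stamp 6.32421875
```

{"op": "apply_moves", "data": {"deltas": [[-0.02,0,0,0,-0.5,0,0.6],[-0.05,-0.001,0,0,-1,0,1],[-0.08,-0.001,0,0,-1,0,1],[-0.11,-0.001,0.01,0,-1,0,1],[-0.13,-0.001,0.02,0,-1,0,1],[-0.138,-0.001,0.026,0,-1,0,1],[-0.138,-0.001,0.026,0,-1,0,1],[-0.138,-0.001,0.026,0,-1,0,1]]}}

```text
clock: 9.95
eef_pos: [406.8, 144.8, 123.0]
eef_rot: [0.978, 0.207, -0.006, 0.001]
wrist_force: [0.5, -0.4, -0.3]
finger_gap: 0.0
gripper_force: 0.0
```

```bash
python3 go.py 410.3 145.6 90 .418
python3 - <<'E'
from station import optics
import cv2,numpy as np
from h import *
f=optics.grab_frame('top');cv2.imwrite('pics/t8.png',f['frame'])
a=cv2.imread('pics/top0.png');dd=cv2.absdiff(a,f['frame']).max(2)
for n,(x,y) in dict(jar=(230,175),votive=(272,168),pl=(290,185),spool=(339,225),stamp=(355,274)).items():print(n,dd[y-8:y+8,x-8:x+8].mean())
E
```

```text
t9.9 mm [ 3.8  0.7 32.9] deg [ 0.   0.7 -0. ] F [ 0.5 -0.4 -0.3] gap 0.0
jar 0.3359375
votive 0.41015625
pl 3.97265625
spool 0.69921875
stamp 5.9140625
```

{"op": "apply_moves", "data": {"deltas": [[0.003,0.0005,0.01,0,0.7,0,1],[0.003,0.0005,0.022,0,0.7,0,1],[0.003,0.0005,0.03,0,0.7,0,1],[0.003,0.0005,0.038,0,0.7,0,1],[0.003,0.0005,0.045,0,0.7,0,1],[0.003,0.0005,0.052,0,0.7,0,1],[0.003,0.0005,0.052,0,0.7,0,1]]}}

```text
clock: 10.7
eef_pos: [407.5, 144.8, 69.7]
eef_rot: [0.978, 0.207, -0.001, 0.0]
wrist_force: [0.0, -0.2, -0.0]
finger_gap: 0.4
gripper_force: 0.0
```

{"op": "apply_moves", "data": {"deltas": [[0,0,0.004,0,0,0,1],[0,0,0.008,0,0,0,1],[0,0,0.008,0,0,0,1]]}}

```text
clock: 11.0
eef_pos: [408.2, 145.0, 62.6]
eef_rot: [0.978, 0.207, -0.0, 0.0]
wrist_force: [1.5, -0.1, -0.4]
finger_gap: -0.3
gripper_force: 0.0
```

Run:
```python
from station import optics,env
import cv2
from h import *
np.set_printoptions(precision=1,suppress=True)
print(env.sense()['wrist_force'],env.sense()['wrist_torque'])
n=[optics.grab_frame(k) for k in('top','side')]
def mask(im):  # light wood
    h=cv2.cvtColor(im,cv2.COLOR_BGR2HSV);return cv2.inRange(h,(8,60,110),(28,200,255))
def proj(c,p):
    R,o=P[c][:,:3],P[c][:,3];q=K[c]@(R.T@(np.array(p)-o));return q[:2]/q[2]
post=np.array([532.8,200]);ax=np.array([np.cos(.418),np.sin(.418)])
for c,f in zip('ts',n):
    cv2.imwrite(f'pics/{c}9.png',f['frame']);m=mask(f['frame'])
    e={'pad_up':[*(post-128*ax),87],'pad_dn':[*(post-138*ax),41],'post':[*post,86],'saddle':[*(post+60*ax),50]}
    print(c,{k:proj(c,v) for k,v in e.items()})
    k,l,st,ce=cv2.connectedComponentsWithStats(m)
    for i in range(1,k):
        if st[i,4]>40 and st[i,4]<3000:print(st[i],ce[i])
```

```text
[ 1.5 -0.1 -0.4] [-0.   0.1  0. ]
t {'pad_up': array([284.6, 286.9]), 'pad_dn': array([287.6, 291.6]), 'post': array([264.6, 237.1]), 'saddle': array([257.4, 217.1])}
[565 117  48  34 401] [588.4 134.5]
[609 116  31  21 284] [624.7 128.5]
[ 430  132   99   35 1961] [484.7 146. ]
[547 136  18   7  45] [556.7 138.2]
[ 598  145   42   91 1261] [621.4 202.2]
[509 157  56  29 499] [537.4 175.2]
[297 159   8  12  43] [300.7 162.8]
[321 159  20   9  98] [329.7 163.1]
[ 87 174  10  19  61] [ 92.4 181.6]
[309 177  12  13  77] [313.6 182. ]
[ 448  190  145   25 2697] [523.1 201.2]
[294 194  17   8  69] [300.9 196.4]
[267 198  34  40 484] [283.9 214.8]
[318 209   7  11  46] [321.6 213.5]
[366 208  66  23 240] [398.  218.8]
[443 211  20  12  49] [448.5 214.4]
[327 212  24  27 499] [338.3 224.8]
[  0 216   4  20  49] [  1.3 225.6]
[552 217  15   7  60] [558.4 219.4]
[109 223  14  14  70] [114.6 229.3]
[138 222  12  11  46] [143.8 225.8]
[487 222  56  64 294] [521.8 250.6]
[124 227  33  37 339] [143.5 246.1]
[241 228   9  10  49] [244.6 231.7]
[260 232  14  14 127] [266.6 238.6]
[ 543  234   62   
[... 478 characters left out ...]
([304.4, 287.2]), 'pad_dn': array([308. , 301.4]), 'post': array([262.3, 252.1]), 'saddle': array([245.3, 246.2])}
[614   0  26  23 373] [626.6  10.2]
[ 458   23   91  123 2437] [508.7  69.3]
[474  68  10  11  72] [478.9  72.5]
[ 382   73   76   49 1529] [430.1  97.9]
[592  73  32  30  62] [607.4  87.8]
[493 137  47  15 352] [518.7 145.4]
[327 213  16  35 312] [333.5 232.5]
[273 222  13  11  67] [278.1 226.3]
[257 235  31  35 453] [272.3 253.2]
[392 236   9  12  59] [396.1 241.1]
[360 252  22  23 267] [368.8 262.9]
[230 271  11  11  78] [234.5 275.7]
[295 282  29  19 248] [308.4 291.5]
[221 299   7  12  52] [223.8 304.4]
[145 330  10   6  43] [149.8 332.7]
[256 334   9   7  46] [259.9 337.3]
```

Run:
```python
import cv2
from h import *
np.set_printoptions(precision=1,suppress=True)
def mask(im):
    h=cv2.cvtColor(im,cv2.COLOR_BGR2HSV);return cv2.inRange(h,(8,60,110),(28,200,255))
def proj(c,p):
    R,o=P[c][:,:3],P[c][:,3];q=K[c]@(R.T@(np.array(p)-o));return q[:2]/q[2]
post=np.array([475.3,-160.3]);ax=np.array([np.cos(.106),-np.sin(.106)])
for c,fn in (('t','top0'),('s','side0')):
    m=mask(cv2.imread(f'pics/{fn}.png'))
    print(c,'pad',proj(c,[*(post-128*ax),87]),'post',proj(c,[*post,86]))
    k,l,st,ce=cv2.connectedComponentsWithStats(m)
    for i in range(1,k):
        if 30<st[i,4]<3000 and 395<ce[i][0]<470 and 205<ce[i][1]<335:print(st[i],ce[i])
def asc(f,x0,y0,x1,y1):
    im=cv2.imread(f);h=cv2.cvtColor(im,cv2.COLOR_BGR2HSV);m=mask(im)
    for y in range(y0,y1):print(y,''.join('o' if m[y,x] else ('W' if h[y,x,2]>170 and h[y,x,1]<60 else ('+' if h[y,x,2]>100 else '.')) for x in range(x0,x1)))
print('side now x285-335');asc('pics/s9.png',285,265,335,312)
print('top now x240-310');asc('pics/t9.png',240,208,310,300)
```

```text
t pad [410.4 319.2] post [416.  264.8]
[366 208  66  23 246] [397.9 218.9]
[441 211  22  14  63] [447.7 215.7]
[409 260  14  11 129] [415.1 265.2]
[434 262   9  11  54] [437.8 266.3]
[448 265  13   8  40] [453.6 267.8]
s pad [445.3 268.1] post [422.  222.9]
[414 219  19  21 193] [421.7 230.5]
[450 229   9   6  34] [453.4 231.4]
[433 231  13  11  88] [440.2 235.3]
[435 262  18  19  97] [443.6 271.3]
side now x285-335
265 ..................................................
266 ..................................................
267 +......+....................................+++...
268 W++...+++...................................+++...
269 WW++..+++.........................................
270 WWW++++++.........................................
271 WWW+++++..........................................
272 WWW+++++..........................................
273 WWW+++++..........................................
274 ++++++++..........................................
275 ++++++++..........................................
276 ++++++++........................++................
277 ++++++++........
[... 8121 characters left out ...]
++++++++++++.WWWWWWWWWWWW
291 ++++..++++++++++++++++++++++++++++++++++++++++++++++++++++WWWWWWWWWWWW
292 +++++.+++++++++++++++++++++++++++++++++++++++++++++++++++WWWWWWWWWWWWW
293 +++++.+++++++++++++++++++++++++++++++++++++++++++++++++++WWWWWWWWWWWWW
294 +++++.++++++++++++++++++++++++++++++++++++++++++++++++++.WWWWWWWWWWWWW
295 ++++++.+++++++++++++++++++++++++++++++++++++++++++++++++.WWWWWWW++++++
296 ++++++.+++++++++++++++++++++++++++++++++++++++++++++++++.+WWWW++++++++
297 ++++++.+++++++++++++++++++++++++++++++++++++++++++++++...+WW++++++++++
298 ++++++..++++++++++++++++++++++++++++++++++++++++++........WW++++++++++
299 +++++++.++++++++++++++++++++++++++++++++++++++............WW++++++++++
```

Run:
```python
import cv2
from h import *
np.set_printoptions(precision=2,suppress=True)
t,th,e,R=fit([(80,35),(80,-35),(-85,-35),(-85,35)],[ray('t',*q,8) for q in((245.5,217),(270,208),(287,249),(260.5,256.5))])
print('post',t,th,e,'saddle',R@[60,0]+t,'bolt',ray('t',258,216,63))
def mask(im):
    h=cv2.cvtColor(im,cv2.COLOR_BGR2HSV);return cv2.inRange(h,(8,60,110),(28,200,255))
for f in('t8','t9'):
    im=cv2.imread(f'pics/{f}.png');m=mask(im)
    k,l,st,ce=cv2.connectedComponentsWithStats(m)
    print(f,[(st[i],ce[i]) for i in range(1,k) if st[i,4]>60 and 255<ce[i][0]<275 and 228<ce[i][1]<250])
a,b=cv2.imread('pics/t8.png'),cv2.imread('pics/t9.png')
A=lambda i:np.float32(cv2.cvtColor(i,cv2.COLOR_BGR2GRAY)[214:248,243:283])
print('shift t8->t9',cv2.phaseCorrelate(A(a),A(b),cv2.createHanningWindow((40,34),cv2.CV_32F)))
# handle pad outline in the side view for joint values
def proj(c,p):
    Rr,o=P[c][:,:3],P[c][:,3];q=K[c]@(Rr.T@(np.array(p)-o));return q[:2]/q[2]
ax=R[:,0];n=R[:,1]
for j in(0,.1,.2,.3):
    s=.4-j;o=[]
    for u,v in((73,17),(117,17),(117,-17),(73,-17)):
        h=43+u*np.cos(s)-6*np.sin(s);z=44+u*np.sin(s)+6*np.cos(s);o.append(proj('s',[*(t-h*ax+v*n),z]))
    print(j,np.array(o).round(0).tolist())
```

```text
post [558.52 208.35] 0.3985922021337467 [26.01 27.09 23.15 29.84] saddle [613.82 231.63] bolt [587.99 221.23  63.  ]
t8 [(array([260, 232,  14,  14, 127], dtype=int32), array([266.58, 238.62]))]
t9 [(array([260, 232,  14,  14, 127], dtype=int32), array([266.58, 238.62]))]
shift t8->t9 ((-0.008987108115896092, 0.023408206329655457), 1.0008874954448805)
0 [[283.0, 281.0], [296.0, 288.0], [308.0, 278.0], [295.0, 271.0]]
0.1 [[284.0, 283.0], [298.0, 292.0], [310.0, 282.0], [296.0, 274.0]]
0.2 [[285.0, 286.0], [299.0, 296.0], [311.0, 286.0], [297.0, 276.0]]
0.3 [[286.0, 288.0], [300.0, 300.0], [312.0, 290.0], [297.0, 279.0]]
```

Run:
```python
from h import *
np.set_printoptions(precision=2,suppress=True)
L=[ray('t',x,y,8) for x,y in((247.5,223),(250,229.5),(253.2,239),(255.5,244.5),(258,250.5),(260,255.5))]
Rr=[ray('t',x,y,8) for x,y in((272.7,212),(275.8,220),(279.8,230),(283.6,240),(285.9,246))]
from numpy import polyfit
yl=polyfit([p[0] for p in L],[p[1] for p in L],1);yr=polyfit([p[0] for p in Rr],[p[1] for p in Rr],1)
th=np.arctan((yl[0]+yr[0])/2);print('yaws',np.arctan(yl[0]),np.arctan(yr[0]))
ax=np.array([np.cos(th),np.sin(th)]);n=np.array([-ax[1],ax[0]])
ml=np.mean(L,0)[:2]@n;mr=np.mean(Rr,0)[:2]@n;print('width',ml-mr)
f=np.mean([ray('t',245.8,217.5,8)[:2]@ax,ray('t',270.7,208.2,8)[:2]@ax])
c=(ml+mr)/2*n;print('saddle along-edge', c+(f-20)*ax,'post',c+(f-80)*ax)
for z in(54,58):print('pad (bolt) ',ray('t',258,216,63))
print('post top',ray('t',266.8,238.3,86))
```

```text
yaws 0.40446470115979455 0.40182801804925444
width 70.0810452221824
saddle along-edge [588.27 220.66] post [533.08 197.12]
pad (bolt)  [587.99 221.23  63.  ]
pad (bolt)  [587.99 221.23  63.  ]
post top [530.08 194.69  86.  ]
```

Run:
```python
from h import *
from station import env
t=np.array([533.1,197.5]);th=.403;ax=np.array([np.cos(th),np.sin(th)]);n=np.array([-ax[1],ax[0]])
def proj(c,p):
    Rr,o=P[c][:,:3],P[c][:,3];q=K[c]@(Rr.T@(np.array(p)-o));return q[:2]/q[2]
for j in(0,.1,.2,.3,.4,.5):
    s=.4-j;o=[]
    for u,v in((73,17),(117,17),(117,-17),(73,-17),(95,0)):
        h=43+u*np.cos(s)-6*np.sin(s);z=44+u*np.sin(s)+6*np.cos(s);o.append(proj('s',[*(t-h*ax+v*n),z]))
    print(j,np.array(o).round(0).tolist(),round(z))
s=env.sense();print('tip',proj('s',s['eef_pos']),s['wrist_force'],s['joint_torque'])
```

```text
0 [[292.0, 289.0], [306.0, 296.0], [318.0, 286.0], [304.0, 279.0], [305.0, 287.0]] 87
0.1 [[293.0, 291.0], [307.0, 300.0], [319.0, 290.0], [305.0, 281.0], [306.0, 291.0]] 78
0.2 [[294.0, 294.0], [309.0, 304.0], [320.0, 294.0], [306.0, 284.0], [307.0, 294.0]] 69
0.3 [[295.0, 296.0], [310.0, 308.0], [321.0, 298.0], [306.0, 286.0], [308.0, 297.0]] 59
0.4 [[295.0, 298.0], [310.0, 311.0], [321.0, 301.0], [307.0, 288.0], [308.0, 299.0]] 50
0.5 [[295.0, 300.0], [310.0, 314.0], [321.0, 304.0], [307.0, 290.0], [308.0, 302.0]] 40
tip [307.08973595 295.53152976] [-0.1479813   0.2028144   0.55184241] [ 9.57781958e-04 -2.77970320e+01 -3.16079879e+01  2.52716782e-04
  4.66105543e-03  3.95295615e-05]
```

{"op": "apply_moves", "data": {"deltas": [[0,0,0.003,0,0,0,1],[0,0,0.006,0,0,0,1],[0,0,0.01,0,0,0,1],[0,0,0.013,0,0,0,1],[0,0,0.013,0,0,0,1]]}}

```text
clock: 11.6
eef_pos: [408.3, 145.0, 49.5]
eef_rot: [0.978, 0.207, -0.0, 0.0]
wrist_force: [0.2, -0.7, 1.5]
finger_gap: -0.3
gripper_force: 0.5
```

Run:
```python
from station import optics,env
import cv2
from h import *
f=optics.grab_frame('side')['frame'];cv2.imwrite('pics/s10.png',f)
def asc(im,x0,y0,x1,y1):
    h=cv2.cvtColor(im,cv2.COLOR_BGR2HSV);m=cv2.inRange(h,(8,60,110),(28,200,255))
    for y in range(y0,y1):print(y,''.join('o' if m[y,x] else ('W' if h[y,x,2]>170 and h[y,x,1]<60 else ('+' if h[y,x,2]>100 else '.')) for x in range(x0,x1)))
asc(f,280,265,335,316)
t=optics.grab_frame('top')['frame'];cv2.imwrite('pics/t10.png',t);a=cv2.imread('pics/t9.png')
print(cv2.absdiff(a,t)[140:250,205:300].max(2).mean(), env.sense()['wrist_force'])
```

```text
265 WW+....................................................
266 WWW+...................................................
267 WWWW++............................................++...
268 WWWWWW+..........................................++....
269 WWWWWWW++..............................................
270 WWWWWWWW+..............................................
271 WWWWWWWW+...+..........................................
272 WWWWWWWW+...++.........................................
273 WWWWWWWWW+.+++.........................................
274 WWWWW++WWW++++.........................................
275 WWWWW+WWWW+++..........................................
276 WWWWWWWWWW+++..........................................
277 WWWWWWWWW++++.........................+................
278 WWWWWWW++++++..........................................
279 WWWWWWW++++++..........................................
280 WW+++++++++++..........................................
281 W++..+++++++..........................+++++............
282 W+..++++++++++..................+....++oooo............
283 ++.+++++++...++.
[... 1316 characters left out ...]
...........................................
306 W++....................................................
307 +......................................................
308 .......................................................
309 .......................................................
310 .......................................................
311 .......................................................
312 .......................................................
313 .......................................................
314 .......................................................
315 .......................................................
0.6276555023923445 [-0.67700946 -1.7510646   0.53493601]
```

Run:
```python
from station import optics,env
import cv2
from h import *
F=optics.grab_frame('wrist');f=F['frame'];cv2.imwrite('pics/w11.png',f);np.savez('w11.npz',K=F['intrinsics'],P=F['pose'])
h=cv2.cvtColor(f,cv2.COLOR_BGR2HSV);m=cv2.inRange(h,(8,60,90),(28,220,255))
for y in range(200,440,5):print(y,''.join('o' if m[y,x] else ('W' if h[y,x,2]>170 and h[y,x,1]<60 else ('+' if h[y,x,2]>90 else ('-' if h[y,x,2]>45 else '.'))) for x in range(220,420,3)))
p=np.linalg.inv(np.vstack([F['pose'][:3],[0,0,0,1]]))
s=env.sense()['eef_pos'];q=F['intrinsics']@(p@[*s,1])[:3];print('tip px',q[:2]/q[2],s)
```

```text
200 -.--.-------------------------WWWWWWW--+++-++--------------oooooooo
205 ----.....---------------------WWWWWWW+++++++++++------------ooooooo
210 ........----------------------WWWWWWW++++++++++++++-------------ooo
215 .........---------------------WWWWWWWoo+++++++++o++----------------
220 .........---------------------WWWWWWW+oooooo+o+++++o---------------
225 .........---------------------WWWWWWWooooo+ooooooooo---------------
230 .........---------------------WWWWWWWoooooooooooo------------------
235 ............-.----------------+WWWWWW--------o---------------------
240 ................--------------++WWWW+------------------------------
245 oo...............-.-----oooooo++WWWWooooooo------------------------
250 oooooo...............-ooooooooooooooooooooooo----------------------
255 oooooooooo...........oooooooooooooooooooooooo----------------------
260 oooooooooooooo.......oooooooooooooooooooooooo....------------------
265 oooooooooooooooo--...oooooooooooooooooooooooo....------------------
270 ooooooooooooooo------oooooooooooooooooooooooo..-------------......-
275 ooooooooooooooo-
[... 1731 characters left out ...]
.............----...............................
400 ....-..............................................................
405 ...................................................................
410 ...................................................................
415 ...................................................................
420 ...................................................................
425 ...................................................................
430 ...................................................................
435 ...................................................................
tip px [321.70474292 272.69208959] [408.52241143 145.11721271  49.97287312]
```

```bash
cat > chk.py <<'E'
import sys,cv2
from h import *
from station import optics,env
def shift(a,b,x0,y0,x1,y1):
    A=lambda i:np.float32(cv2.cvtColor(i,cv2.COLOR_BGR2GRAY)[y0:y1,x0:x1])
    return np.round(cv2.phaseCorrelate(A(a),A(b),cv2.createHanningWindow((x1-x0,y1-y0),cv2.CV_32F))[0],2)
n=sys.argv[1];f=optics.grab_frame('side')['frame'];cv2.imwrite(f'pics/s{n}.png',f);a=cv2.imread('pics/side0.png')
for k,b in dict(bracket=(225,222,262,260),front=(185,235,235,262),rear_corner=(172,165,215,215),jar=(188,188,222,232),votive=(225,165,265,205),spool=(312,210,345,250),blue=(135,205,165,245)).items():print(k,shift(a,f,*b),end=' ')
s=env.sense();print(s['eef_pos'],s['wrist_force'],s['clock'])
E
python3 chk.py 11
```

```text
bracket [-0.29 -0.1 ] front [-0.13  0.52] rear_corner [0.46 0.02] jar [-0.08  0.54] votive [-0.04  0.01] spool [ 0.   -0.03] blue [ 0.02 -0.15] [408.58006012 145.13830212  50.06035118] [0.46458996 0.31874492 1.52704248] 11.8
```

Run:
```python
import cv2
from h import *
np.set_printoptions(precision=1,suppress=True)
d=np.load('w11.npz');f=cv2.imread('pics/w11.png');h=cv2.cvtColor(f,cv2.COLOR_BGR2HSV)
m=cv2.inRange(h,(8,60,90),(28,220,255))
for y in(252,260,268,276,284):
    r=np.where(m[y,270:365])[0]+270;print(y,r.min(),r.max())
col=m[230:300,300];print('rows x300',np.where(col)[0][[0,-1]]+230)
for z in(40,50,60,70):
    a,b=ray('t',282,276,z,d['K'],d['P']),ray('t',353,276,z,d['K'],d['P']);print(z,np.linalg.norm(a-b),ray('t',318,247,z,d['K'],d['P']),ray('t',318,278,z,d['K'],d['P']))
print(d['K'][0,0],d['P'])
for y in(240,244,247,250,253,256):print(y,h[y,283:353:5,2],)
```

```text
252 283 353
260 283 354
268 283 354
276 282 353
284 282 353
rows x300 [245 290]
40 41.06239413871971 [418.3 151.7  40. ] [401.1 144.1  40. ]
50 38.838417449895516 [421.1 152.9  50. ] [404.9 145.7  50. ]
60 36.61444076107135 [424. 154.  60.] [408.7 147.3  60. ]
70 34.39046407224718 [426.9 155.2  70. ] [412.5 148.9  70. ]
342.36992561117785 [[  0.4  -0.9  -0.2 471.4]
 [ -0.9  -0.4  -0.1 173.3]
 [ -0.    0.3  -1.  224.6]
 [  0.    0.    0.    1. ]]
240 [ 51  54  59  58  58  93 169 230 237 170  73  73  75  76]
244 [ 47  52  69  71  59  91 168 203 217 167  70  70  69  67]
247 [ 45 143 159 164 165 161 166 204 208 196 202 198 194 177]
250 [ 48 168 181 184 187 184 181 188 182 174 240 237 232 228]
253 [115 181 195 198 202 200 195 202 199 188 249 249 249 248]
256 [118 182 197 198 204 202 197 204 201 190 242 249 249 249]
```

{"op": "apply_moves", "data": {"deltas": [[0,0,0.004,0,0,0,1],[0,0,0.008,0,0,0,1],[0,0,0.008,0,0,0,1],[0,0,0.008,0,0,0,1]]}}

```text
clock: 12.2
eef_pos: [408.4, 145.1, 41.7]
eef_rot: [0.978, 0.207, -0.0, -0.0]
wrist_force: [-0.1, -0.4, 2.0]
finger_gap: 0.1
gripper_force: 0.7
```

```bash
cat >> chk.py <<'E'
F=optics.grab_frame('wrist');g=F['frame'];h=cv2.cvtColor(g,cv2.COLOR_BGR2HSV);m=cv2.inRange(h,(8,60,90),(28,220,255))
r=np.where(m[265,270:365])[0]+270;w=[np.linalg.norm(ray('t',r.min()-.5,265,z,F['intrinsics'],F['pose'])-ray('t',r.max()+.5,265,z,F['intrinsics'],F['pose'])) for z in(20,90)]
print('handle pad z by width %.0f'%np.interp(-34,[-w[0],-w[1]],[20,90]))
h=cv2.cvtColor(f,cv2.COLOR_BGR2HSV);m=cv2.inRange(h,(8,60,110),(28,200,255));print('side lowest pad row',np.where(m[280:330,300:316].sum(1)>500)[0].max()+280)
E
python3 chk.py 12
```

```text
bracket [-0.21 -0.03] front [-0.02  0.58] rear_corner [0.54 0.09] jar [-0.03  0.49] votive [0.01 0.02] spool [0.01 0.31] blue [ 0.14 -0.14] [408.40593149 145.08195045  41.85746218] [-0.75577474  0.35511635  0.82910321] 12.25
handle pad z by width 64
side lowest pad row 306
```

{"op": "apply_moves", "data": {"deltas": [[0,0,0.004,0,0,0,1],[0,0,0.008,0,0,0,1],[0,0,0.01,0,0,0,1],[0,0,0.01,0,0,0,1]]}}

```text
clock: 12.7
eef_pos: [408.0, 144.9, 31.4]
eef_rot: [0.978, 0.207, -0.001, 0.0]
wrist_force: [-0.9, -0.4, 2.3]
finger_gap: 0.3
gripper_force: 0.8
```

```bash
python3 chk.py 13
```

```text
bracket [-0.18 -0.04] front [-0.1   0.37] rear_corner [ 0.5  -0.03] jar [-0.08  0.49] votive [-0.02  0.03] spool [ 4.06 -1.47] blue [ 0.01 -0.09] [408.09740647 144.94718107  31.60351336] [-0.99827498 -0.55386428  1.61486191] 12.75
handle pad z by width 58
side lowest pad row 309
```

{"op": "apply_moves", "data": {"deltas": [[0,0,0.003,0,0,0,1],[0,0,0.006,0,0,0,1],[0,0,0.008,0,0,0,1],[0,0,0.008,0,0,0,1]]}}

```text
clock: 13.2
eef_pos: [407.9, 144.8, 23.7]
eef_rot: [0.978, 0.207, -0.001, 0.0]
wrist_force: [-2.7, -2.6, 5.7]
finger_gap: 0.2
gripper_force: 2.5
```

```bash
python3 chk.py 14
```

```text
bracket [-0.19 -0.79] front [-0.28 -0.01] rear_corner [ 0.18 -0.17] jar [-0.12 -0.44] votive [-0.48 -0.38] spool [ -7.94 -18.42] blue [ 0.06 -0.06] [407.89434471 144.83968172  23.81165593] [-2.12736271 -1.41558994  5.67987375] 13.25
handle pad z by width 51
side lowest pad row 311
```

{"op": "apply_moves", "data": {"deltas": [[0,0,0.002,0,0,0,1],[0,0,0.004,0,0,0,1],[0,0,0.006,0,0,0,1],[0,0,0.006,0,0,0,1]]}}

```text
clock: 13.7
eef_pos: [407.7, 144.8, 17.7]
eef_rot: [0.978, 0.207, -0.001, 0.0]
wrist_force: [-2.4, -2.2, 5.6]
finger_gap: 0.2
gripper_force: 2.8
```

```bash
python3 chk.py 15
python3 - <<'E'
import cv2
from h import *
from station import optics
f=optics.grab_frame('top')['frame'];cv2.imwrite('pics/t15.png',f);a=cv2.imread('pics/t8.png')
def sh(x0,y0,x1,y1):
    A=lambda i:np.float32(cv2.cvtColor(i,cv2.COLOR_BGR2GRAY)[y0:y1,x0:x1]);return np.round(cv2.phaseCorrelate(A(a),A(f),cv2.createHanningWindow((x1-x0,y1-y0),cv2.CV_32F))[0],2)
print('post',sh(256,228,280,248),'plateL',sh(242,212,258,240),'spool',sh(322,208,356,242),'stamp',sh(342,262,370,288),'plinth rear',sh(205,128,290,165),'jar',sh(215,158,247,190),'vot',sh(255,148,290,186))
E
```

```text
bracket [-0.93 -1.73] front [-0.31 -0.76] rear_corner [-0.4  -0.54] jar [-0.74 -0.92] votive [-0.93 -0.47] spool [20.78 29.94] blue [ 0.08 -0.09] [407.71952173 144.77020638  17.82314027] [-3.35847829 -2.33226478  4.96181231] 13.75
handle pad z by width 44
side lowest pad row 313
post [-0.01  0.1 ] plateL [-0.07 -0.4 ] spool [-0.01 -0.01] stamp [0.01 0.49] plinth rear [-0.45 -1.11] jar [-1.09 -1.89] vot [-0.75 -1.35]
```

{"op": "apply_moves", "data": {"deltas": [[0,0,0.002,0,0,0,1],[0,0,0.004,0,0,0,1],[0,0,0.005,0,0,0,1],[0,0,0.005,0,0,0,1]]}}

```text
clock: 14.25
eef_pos: [407.7, 144.8, 12.9]
eef_rot: [0.978, 0.207, -0.001, 0.0]
wrist_force: [-3.7, -1.5, 6.1]
finger_gap: -0.2
gripper_force: 3.2
```

```bash
python3 chk.py 16
```

```text
bracket [-1.17 -2.76] front [-0.72 -1.3 ] rear_corner [-0.61 -1.11] jar [-0.93 -1.92] votive [-1.23 -0.81] spool [11.11 -6.82] blue [-0.01 -0.06] [407.7451368 144.7826874  12.9047533] [-2.83691669 -1.73522776  5.89758473] 14.3
handle pad z by width 40
side lowest pad row 314
```

{"op": "apply_moves", "data": {"deltas": [[0,0,0.001,0,0,0,1],[0,0,0.002,0,0,0,1],[0,0,0.002,0,0,0,1]]}}

```text
clock: 14.65
eef_pos: [407.7, 144.8, 10.9]
eef_rot: [0.978, 0.207, -0.001, 0.0]
wrist_force: [-4.2, -1.9, 6.5]
finger_gap: 0.3
gripper_force: 3.2
```

{"op": "apply_moves", "data": {"deltas": [[0,0,0.001,0,0,0,1],[0,0,0.002,0,0,0,1],[0,0,0.002,0,0,0,1]]}}

```text
clock: 14.95
eef_pos: [407.8, 144.8, 9.0]
eef_rot: [0.978, 0.207, -0.001, 0.0]
wrist_force: [-3.4, -1.7, 6.7]
finger_gap: 0.1
gripper_force: 3.7
```

```bash
python3 chk.py 17
```

```text
bracket [-0.98 -3.43] front [-0.86 -1.92] rear_corner [-0.55 -2.15] jar [-1.4  -1.85] votive [-1.6  -2.16] spool [-1.61 -1.97] blue [ 0.08 -0.05] [407.76659069 144.79946673   9.02683275] [-3.90038791 -1.55722764  6.64016578] 15.0
handle pad z by width 36
side lowest pad row 315
```

{"op": "apply_moves", "data": {"deltas": [[0,0,0.001,0,0,0,1],[0,0,0.002,0,0,0,1],[0,0,0.002,0,0,0,1]]}}

```text
clock: 15.35
eef_pos: [407.9, 144.8, 8.1]
eef_rot: [0.978, 0.207, -0.001, 0.0]
wrist_force: [-7.9, -3.1, 16.4]
finger_gap: -0.0
gripper_force: 9.0
```

{"op": "apply_moves", "data": {"deltas": [[0,0,0.001,0,0,0,1],[0,0,0.002,0,0,0,1],[0,0,0.002,0,0,0,1]]}}

```text
clock: 15.65
eef_pos: [408.0, 144.8, 7.2]
eef_rot: [0.978, 0.207, -0.001, 0.0]
wrist_force: [-11.4, -4.4, 27.5]
finger_gap: -0.2
gripper_force: 14.3
```

```bash
python3 chk.py 18
```

```text
bracket [-1.25 -3.44] front [-0.65 -2.5 ] rear_corner [-0.69 -2.41] jar [-1.51 -1.87] votive [-2.1  -2.14] spool [-2.33 -3.54] blue [-0.05 -0.07] [407.9390912  144.81806154   7.20098248] [-12.60394334  -3.74604156  27.22419593] 15.7
handle pad z by width 34
side lowest pad row 316
```

{"op": "apply_moves", "data": {"deltas": [[0,0,-0.003,0,0,0,1],[0,0,-0.006,0,0,0,1],[0,0,-0.009,0,0,0,1],[0,0,-0.012,0,0,0,1],[0,0,-0.015,0,0,0,1],[0,0,-0.018,0,0,0,1],[0,0,-0.022,0,0,0,1],[0,0,-0.026,0,0,0,1]]}}

```text
clock: 16.55
eef_pos: [409.6, 145.6, 31.6]
eef_rot: [0.978, 0.207, 0.001, -0.0]
wrist_force: [1.3, 0.7, 1.7]
finger_gap: -0.3
gripper_force: 0.6
```

{"op": "apply_moves", "data": {"deltas": [[0,0,-0.006,0,0,0,1],[0,0,-0.016,0,0,0,1],[0,0,-0.028,0,0,0,1],[0,0,-0.04,0,0,0,1],[0,0,-0.055,0,0,0,1],[0,0,-0.07,0,0,0,1],[0,0,-0.08,0,0,0,1],[0,0,-0.08,0,0,0,1]]}}

```text
clock: 17.35
eef_pos: [410.0, 145.5, 113.1]
eef_rot: [0.978, 0.207, 0.002, -0.0]
wrist_force: [-0.9, -0.4, -0.0]
finger_gap: 0.1
gripper_force: 0.0
```

```bash
python3 chk.py 19
python3 - <<'E'
import cv2
from h import *
from station import optics
f=optics.grab_frame('top')['frame'];cv2.imwrite('pics/t19.png',f);a=cv2.imread('pics/t8.png')
def sh(x0,y0,x1,y1):
    A=lambda i:np.float32(cv2.cvtColor(i,cv2.COLOR_BGR2GRAY)[y0:y1,x0:x1]);return np.round(cv2.phaseCorrelate(A(a),A(f),cv2.createHanningWindow((x1-x0,y1-y0),cv2.CV_32F))[0],2)
print('post',sh(256,228,280,248),'plateL',sh(242,212,258,240),'spool',sh(322,208,356,242),'stamp',sh(342,262,370,288),'plinth rear',sh(205,128,290,165),'jar',sh(215,158,247,190),'vot',sh(255,148,290,186))
g=optics.grab_frame('side')['frame'];h=cv2.cvtColor(g,cv2.COLOR_BGR2HSV);m=cv2.inRange(h,(8,60,110),(28,200,255))
for y in range(270,306):print(y,''.join('o' if m[y,x] else ('W' if h[y,x,2]>170 and h[y,x,1]<60 else ('+' if h[y,x,2]>100 else '.')) for x in range(280,335)))
E
```

```text
bracket [-0.18 -0.09] front [0.27 0.7 ] rear_corner [0.69 0.09] jar [0.31 0.58] votive [0.21 0.02] spool [-0.54 -0.8 ] blue [ 0.1  -0.09] [409.19448431 145.2892545  111.94531301] [-0.20660902  1.45883777 -0.54747412] 17.4
handle pad z by width 88
side lowest pad row 300
post [0.   0.07] plateL [-0.22  0.01] spool [-0.01 -0.01] stamp [0.01 0.5 ] plinth rear [0.03 0.03] jar [ 0.1  -0.09] vot [-0.06  0.03]
270 WWWWW++......................+++++.....................
271 WWWWWW++....................+++++++....................
272 WWWWWW++...................++++++++....................
273 WWWWWW++++.................++++++++....................
274 WWWWW++WWW++...............++++++++....................
275 WWWWWWWWWWW++..............+++++++++...................
276 WWWWWWWWWWWWW+.............+++++++ooo++................
277 WWWWWWWWWWWWWW+...++++.....++++++ooooo+................
278 WWWWWWWWWWWWWWW+++++++.....++++++oooo+.................
279 WWWWWWWWWWWWWWWW++.+++++...++++.+ooo++.................
280 WWWWWWWWWWWWWWWWW++++++oooo++.....++++.++..............
281 WWWWWWWWWWWWWWWWWW+++ooooooo+
[... 766 characters left out ...]
+ooooooooooooooooooooo..................
295 WWWWWWWWWWWWWW+++ooooooooooooooooooo...................
296 WWWWWWWWWWWWW+....+ooooooooooooooo.....................
297 WWWWWWWWWWWW+.......+oooooooooooo......................
298 WWWWWWWWWW++..........oooooooooo.......................
299 WWWWWWWWW++.............ooooooo........................
300 WWWWWWWW+................+oooo.........................
301 WWWWWWW++..................+...........................
302 WWWWWW++...............................................
303 WWWWW+.................................................
304 WWWW+..................................................
305 WWW+...................................................
```

{"op": "apply_moves", "data": {"deltas": [[0,0,0.015,0,0,0,1],[0,0,0.03,0,0,0,1],[0,0,0.045,0,0,0,1],[0,0,0.058,0,0,0,1],[0,0,0.07,0,0,0,1],[0,0,0.078,0,0,0,1],[0,0,0.082,0,0,0,1],[0,0,0.082,0,0,0,1]]}}

```text
clock: 18.35
eef_pos: [407.9, 144.9, 28.6]
eef_rot: [0.978, 0.207, -0.001, 0.0]
wrist_force: [-2.9, -0.5, 4.8]
finger_gap: 0.1
gripper_force: 2.0
```

{"op": "apply_moves", "data": {"deltas": [[0,0,0.002,0,0,0,1],[0,0,0.005,0,0,0,1],[0,0,0.008,0,0,0,1],[0,0,0.011,0,0,0,1],[0,0,0.014,0,0,0,1],[0,0,0.016,0,0,0,1],[0,0,0.017,0,0,0,1],[0,0,0.017,0,0,0,1]]}}

```text
clock: 19.15
eef_pos: [408.2, 144.9, 12.5]
eef_rot: [0.978, 0.207, -0.0, 0.0]
wrist_force: [-3.9, -1.9, 5.5]
finger_gap: 0.2
gripper_force: 3.2
```

{"op": "apply_moves", "data": {"deltas": [[0,0,0.002,0,0,0,1],[0,0,0.004,0,0,0,1],[0,0,0.005,0,0,0,1],[0,0,0.005,0,0,0,1]]}}

```text
clock: 19.55
eef_pos: [408.4, 145.0, 8.4]
eef_rot: [0.978, 0.207, -0.0, 0.0]
wrist_force: [-7.3, -2.9, 14.9]
finger_gap: -0.2
gripper_force: 7.4
```

Handle at its stop with about 15 N. I'll let it settle, then do a final check.

{"op": "apply_moves", "data": {"deltas": [[0,0,0,0,0,0,1],[0,0,0,0,0,0,1],[0,0,0,0,0,0,1],[0,0,0,0,0,0,1],[0,0,0,0,0,0,1]]}}

```text
clock: 20.05
eef_pos: [408.4, 145.0, 8.4]
eef_rot: [0.978, 0.207, -0.0, 0.0]
wrist_force: [-7.4, -2.2, 13.7]
finger_gap: -0.2
gripper_force: 7.2
```

```bash
python3 chk.py 20
python3 - <<'E'
import cv2
from h import *
from station import optics
f=optics.grab_frame('top')['frame'];a=cv2.imread('pics/t8.png')
def sh(x0,y0,x1,y1):
    A=lambda i:np.float32(cv2.cvtColor(i,cv2.COLOR_BGR2GRAY)[y0:y1,x0:x1]);return np.round(cv2.phaseCorrelate(A(a),A(f),cv2.createHanningWindow((x1-x0,y1-y0),cv2.CV_32F))[0],2)
print('post',sh(256,228,280,248),'spool',sh(322,208,356,242),'stamp',sh(342,262,370,288),'plinth rear',sh(205,128,290,165),'jar',sh(215,158,247,190),'vot',sh(255,148,290,186))
E
```

```text
bracket [-0.93 -3.48] front [-0.54 -2.04] rear_corner [-0.66 -1.37] jar [-0.77 -1.97] votive [-1.51 -2.04] spool [-0.8  -0.85] blue [ 0.09 -0.18] [408.41173664 145.0064979    8.44124247] [-6.26558291 -2.97484316 14.02973746] 20.1
handle pad z by width 33
side lowest pad row 315
post [-0.01  0.09] spool [ 0.01 -0.01] stamp [-0.03  0.48] plinth rear [-0.43 -2.01] jar [-1.01 -2.47] vot [-1.17 -2.76]
```

```bash
python3 -c "
from station import env
print(env.hand_in())"
```

```text
the job is handed in; nothing more can be done
None
```

The job is handed in: the jack is centred under the lift pad, the handle had its full down-and-up stroke, and the arm is holding it at its stop (about 14 N) with the plinth's front raised; the stop push briefly hit about 27 N in the first stroke (your tip limit is 25 N), but the jack, jar, candle glass, spool and stamp showed no sign of being upset in the camera checks.

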